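# Shut and lock the service cover of the water filter

### The job

The service cover of the low water filter box on the worktop stands ajar. Push the cover fully shut with the fingertips, then set a fingertip in the slot of the big round fastener on it and turn it clockwise (seen from above) through the quarter turn to its stop, so that the cover is locked. Do not grip or lift anything, do not open the cover further, do not lean on the box hard, and leave the glassware and the shaker round it where they stand.

Things in the scene. Friction and masses are not known exactly. Their poses are not given: they have to be found in the camera images.
- filter_unit: The water filter: a fixed low grey plastic box, 220 (its x, depth) x 250 (its y, width) x 90 mm high, with a round gauge and louvres on its front and a white hinged cover on top. Origin: centre of its underside, on the worktop. Its x axis points from the front to the hinged back edge, 110 mm behind the origin; y to its left, z up.
- cover (a joint): Hinge of the cover, along the box's top back edge, rad: 0 = fully shut (hard stop), growing as the front edge rises. Starts ajar at 0.2 to 0.45 and stays where it is left (stiff hinge: about 3 N downward near the front edge moves it). The cover is a white plate 222 x 254 mm, 8 mm thick; shut, its plain upper face lies 98.5 mm above the worktop.
- cover_corner (a point): A point on the cover's plain upper face near its front left corner (190 mm from the hinge line, 85 mm left of the middle): a free place to push the cover down. Moves with the cover; its z is normal to the cover, its x points to the hinge.
- fastener (a joint): Angle of the fastener, rad: 0 = unlocked, slot running front to back; grows clockwise seen from above to a hard stop at 1.571 = locked, slot side to side, in line with two raised bars on the cover. Starts at 0 to 0.2. Takes about 0.12 N m, stays where it is left. Its tongue hooks under brackets in the box; turned past 0.3 too early it lands on them and the cover cannot shut.
- dial (a point): Middle of the fastener's top, on its axis, 145 mm from the hinge line and half-way across the cover: a round aluminium dial 99 mm across in a round white collar (118 mm outside). Dial and collar stand 17 mm above the cover's face (115.5 mm above the worktop when shut). Moves with the cover; x to the hinge, z along the axis, upward.
- slot (a point): Centre of the slot's floor, on the axis, 14 mm below the dial's top (101.5 mm above the worktop when shut). Its x runs along the slot and turns with it. The slot crosses the whole dial: 38 mm wide, 99 mm long (ends closed by the collar), upright walls. Fingertips set in it 20 to 30 mm off the axis turn the dial by pushing a side wall round a circle; mind the play.
- mill_center (a point): The salt shaker, half-way up: 44 mm wide, 90 mm high. Loose bystander beside the box, about 215 mm from its centre, on the left or the right.
- mug_center (a point): The glass mug, half-way up: about 103 x 136 mm with its handle, 88 mm high. Loose bystander on the other side of the box, about 215 mm from its centre.
- cup_center (a point): A smoked-glass cup, half-way up (37 mm), 136 x 163 mm, standing at the far left of the worktop. Loose bystander.
- coupe_center (a point): A stemmed glass, 95 mm wide, half-way up (62 mm), standing at the right of the worktop. Loose bystander.

How it is judged:
By the outcome, as a careful person would: the job done as asked, in the order asked, and still so for the second after the job is handed in, with the robot touching nothing.
It also fails if it takes over 43 s, if anything falls off the work surface, if the arm or the gripper's body presses on something with over 40 N, if the wrist force passes 120 N, or if a joint passes its speed limit or range.

### The arm

A 6-joint arm with a two-finger parallel gripper is mounted at the origin on a cart in front of the work surface, level with it; the furniture and walls round the work are solid. World frame = base frame: x ahead of the robot, y to its left, z up, the work surface at z = 0. Lengths are in m, angles in rad, forces in N, time in s.
With the tool pointing down it reaches from about 0.25 to 0.725 m from the base axis. Payload 4 kg.
Tool frame: the origin (TCP) lies on the centre line of the jaws, within the pads' length; the fingertips stand env.tips_ahead ahead of it and the grasp point (between the pads) lies 2 mm behind it (env.tips_ahead is the distance from the TCP to the fingertips, in m); z points along the fingers, y is the direction in which the jaws open and shut (so a half turn about z gives the same grasp; the last joint's range is limited). The gripper opens to 85 mm and grips with 20 to 120 N. Pads are 22 mm wide; open, the fingers measure 114 mm over their backs; the gripper's body (76 mm by 85 mm) begins 54 mm behind the grasp point. The pads swing forward as they close: fully open they stand 13 mm farther back than shut.
Start: joints at [-1.146, 0.241, 0.005, 1.335, 0, 1.571], TCP at [0.206, -0.456, 0.248] pointing down, gripper open.
Joint ranges: [-2.72, 2.72], [-1.05, 1.87], [-1.09, 1.28], [-1.99, 2.15], [-1.42, 1.44], [-3.14, 3.14]. Speed limits (rad/s): [2.79, 2.79, 3.14, 3.14, 3.14, 3.14].

### API

Orientations are given as a rotation vector (axis times angle).
In Python, from workcell import status, cams, ticket, env gives the robot as it stands.
- The arm moves only by the tool drive_tool, never from a script. Its argument "rows" is a list of rows, each an object of numbers: "grip": the opening, from -1 (shut) to 1 (fully open), so that 0 is half open; "dx", "dy", "dz": the shift along the tool's x, y, z in mm; "yaw": the turn about the tool's z in rad. In form: [{"grip": .., "dx": .., "dy": .., "dz": .., "yaw": ..}, ...]. A call has 1 to 10 rows; each row is the pose to reach, as a shift and turn from the pose measured when the call began, along the tool's axes at that moment; what a row does not reach only later rows make up. A row lasts 1/8 s, in which the tool goes at most 62.5 mm and 10.7 degrees, less where a joint would pass 70% of its speed; a pose out of reach is approached as far as the arm can. A call with a gripper value outside its range is refused whole. The fingers move at their own pace and stop on an object; "newtons" is the grip in N (left out, the last holds). Time passes only in rows, so rows that repeat a pose let the fingers close. It gives the time, the measured TCP pose, the force and the opening at its end, in the units of the state.
- status.read_state(): the state, without advancing time (a new reading comes with each control period).
- cams.camera(name): name is "scene" or "top" or "wrist"; returns a dict with "image" (420x560x3 uint8, red, green, blue), "fx", "fy", "cx", "cy" (pixels), "origin" and "attitude" of the camera in the world; the wrist camera has in their place "hand_eye" (4x4, takes a point from camera to tool coordinates, whose origin is the TCP and whose axes are the flange's). Camera axes: x right, y down, z forward; pixel columns grow to the right and rows downward; lengths in m; the calibration is good to about 2 mm. A picture is of the moment at which its call begins: read the wrist's pose just before it. There is no depth.
- ticket.job_done(): hands the job in, once; it reports no verdict.
The state is a dict: "t": time; "joint_pos": joint angles; "qd": joint speeds; "effort": joint torques, N m; "ee_pos": TCP position; "eef_rot": TCP orientation; "force": force on the tool from outside, world axes, zero at the start; "wrist_torque": the same for the moment, N m; "grip_width": finger opening in m.
Only numpy, scipy, OpenCV 4.12 (cv2) and the standard library are available. Lean on these libraries where they do the work, as an engineer would, in place of code of your own. Each camera call takes 0.05 s, during which the arm holds its last target.

## Working session

There is one attempt and no reset: what is moved stays moved. The work goes in short steps, Python scripts to look and compute and a tool call to move; the robot and the scene stay as the last step left them, time stands still between calls to the robot, and variables do not carry over. Pictures are saved under pics/ and viewed, and the job is handed in when it is done.

Besides the shell and the picture viewer there is one more tool, called after "Call:" in YAML: its name, and indented under it one key for each argument. drive_tool: Moves the arm, as the interface text tells. Its arguments: {"type":"object","properties":{"rows":{"type":"array"},"newtons":{"type":"number"}},"required":["rows"]}

```bash
mkdir -p pics; ls
python3 - <<'E'
from workcell import status,cams,ticket,env
import cv2
print(status.read_state()); print(env.tips_ahead)
for n in("scene","top","wrist"):
    c=cams.camera(n); cv2.imwrite(f"pics/{n}0.png",c["image"][:,:,::-1])
    print({k:v for k,v in c.items() if k!="image"})
E
```

```text
pics
{'t': 0.0, 'joint_pos': array([-1.14597805e+00,  2.41420949e-01,  3.72317263e-03,  1.33521408e+00,
       -1.64995016e-05,  1.57077117e+00]), 'qd': array([-1.70125678e-03, -5.37017242e-04, -5.19835601e-05,  1.46623499e-03,
       -1.40560250e-03,  1.25115213e-03]), 'effort': array([-7.92677183e-04, -3.72321475e+01,  2.52405649e+01,  1.68085570e-02,
       -3.32083255e-05, -7.14742654e-06]), 'ee_pos': array([ 0.20582486, -0.45500957,  0.24740855]), 'eef_rot': array([-3.06896156e+00, -6.61899814e-01,  7.25370331e-04]), 'force': array([ 0.07503698, -0.01245875, -0.26341217]), 'wrist_torque': array([ 0.0237228 , -0.00509506,  0.04266695]), 'grip_width': 0.08506978037045043}
0.017
{'fx': 486.752470654594, 'fy': 486.752470654594, 'cx': 281.58792732444437, 'cy': 205.14729858110954, 'origin': array([-0.18638025, -0.90530486,  1.4150806 ]), 'attitude': array([-2.31841437,  0.84507271, -0.29293769])}
{'fx': 519.7314028669056, 'fy': 519.7314028669056, 'cx': 276.62700155148366, 'cy': 208.29003500999343, 'origin': array([-0.49567609,  0.37475327,  1.46201527]), 'attitude': array([-1.48521536,  2.20602743, -0.75694889])}
{'fx': 348.4688606763237, 'fy': 348.4688606763237, 'cx': 284.1806770093509, 'cy': 209.7736393392327, 'hand_eye': array([[ 3.60947809e-04, -9.56816471e-01, -2.90692467e-01,
         7.51505558e-02],
       [ 9.99999911e-01,  2.81629720e-04,  3.14696225e-04,
         6.66089453e-04],
       [-2.19238893e-04, -2.90692555e-01,  9.56816487e-01,
        -1.25725051e-01],
       [ 0.00000000e+00,  0.00000000e+00,  0.00000000e+00,
         1.00000000e+00]])}
```

View pics/scene0.png

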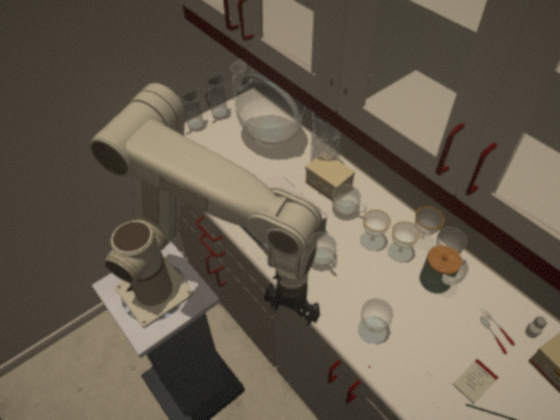

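View pics/top0.png

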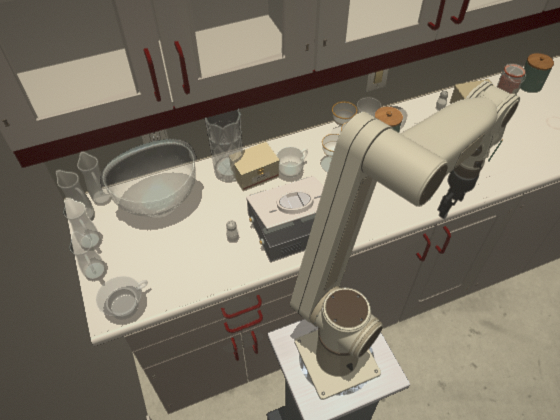

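View pics/wrist0.png

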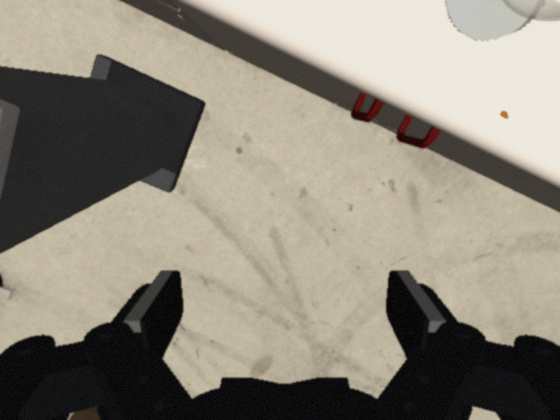

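The top view shows the filter box at about (290,215), with the dial at (296,202) and the shaker at (232,230) on its left. The arm hides the box's right edge. The scene view shows the mug at (322,250). I'll zoom in next.

```bash
cat > h.py <<'E'
import numpy as np, cv2
from scipy.spatial.transform import Rotation as R
from workcell import status,cams,ticket,env
def pose(c,st=None):
    if "hand_eye" in c:
        T=np.eye(4);T[:3,:3]=R.from_rotvec(st["eef_rot"]).as_matrix();T[:3,3]=st["ee_pos"]
        T=T@c["hand_eye"]; return T[:3,:3],T[:3,3]
    return R.from_rotvec(c["attitude"]).as_matrix(),np.array(c["origin"])
def ray(c,uv,st=None):
    A,o=pose(c,st); d=A@np.array([(uv[0]-c["cx"])/c["fx"],(uv[1]-c["cy"])/c["fy"],1]); return o,d/np.linalg.norm(d)
def onz(c,uv,z,st=None):
    o,d=ray(c,uv,st); return o+d*(z-o[2])/d[2]
def proj(c,p,st=None):
    A,o=pose(c,st); q=A.T@(np.asarray(p)-o); return np.array([c["fx"]*q[0]/q[2]+c["cx"],c["fy"]*q[1]/q[2]+c["cy"]])
def snap(n,name,crop=None,s=1):
    st=status.read_state(); c=cams.camera(n); im=c["image"][:,:,::-1].copy()
    if crop: x0,y0,x1,y1=crop; im=im[y0:y1,x0:x1]
    im=cv2.resize(im,None,fx=s,fy=s,interpolation=cv2.INTER_CUBIC); cv2.imwrite("pics/"+name,im); return c,st
E
python3 - <<'E'
from h import *
c,_=snap("top","topz.png",(210,150,350,270),5)
for uv in[(296,202),(232,225)]:print(onz(c,uv,.12))
print(onz(c,(232,238),0)); s=cams.camera("scene");print(onz(s,(325,262),0))
E
```

```text
[ 0.4908901  -0.07742657  0.12      ]
[0.48176022 0.14995164 0.12      ]
[0.51664903 0.1477916  0.        ]
[ 0.51054333 -0.28040452  0.        ]
```

View pics/topz.png

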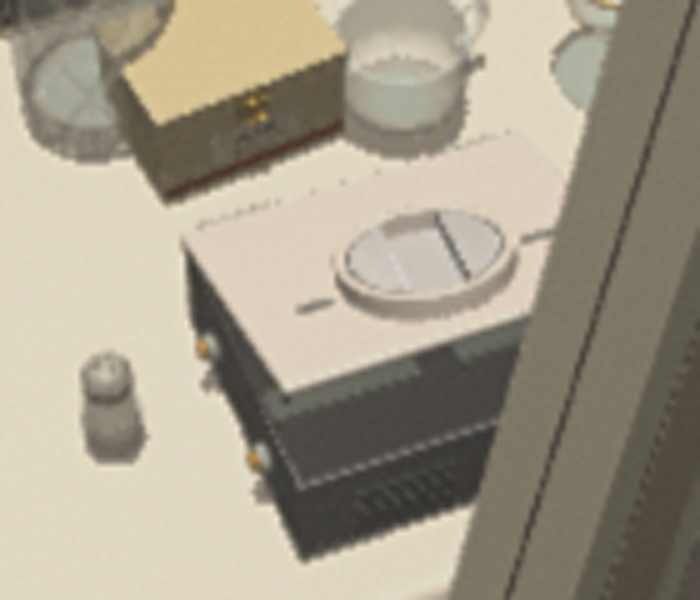

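Run:
```python
from h import *
c=cams.camera("top")
f=lambda x,y:(210+x/5,150+y/5)
P0=onz(c,f(305,560),0);P1=onz(c,f(300,487),.09);H=onz(c,f(187,238),.0985)
print("front-left bottom",P0,"top",P1,"hinge-left",H)
fwd=(H-P1)[:2]; print(np.linalg.norm(fwd), np.arctan2(fwd[1],fwd[0]))
# bottom front edge direction: 
A=onz(c,f(468,515),0);d=(P0-A)[:2];print("left dir yaw",np.arctan2(-d[0],d[1]))
A=onz(c,f(495,425),.09);d=(P1-A)[:2];print("left dir yaw",np.arctan2(-d[0],d[1]))
for yaw in(-.06,0,.06,.12):
  x=np.array([np.cos(yaw),np.sin(yaw)]);y=np.array([-x[1],x[0]])
  o=np.mean([P0[:2]+110*x/1000-.125*y,P1[:2]+.11*x-.125*y],axis=0)
  best=None
  for a in np.arange(0,.6,.02):
    # cover front-left top corner
    p=lambda r,l,h:np.r_[o+x*(.110-r*np.cos(a)-h*np.sin(a))+y*l, .0905+r*np.sin(a)+h*np.cos(a)]
    e=np.linalg.norm(proj(c,p(.222,.127,.008))-np.array(f(290,388)))
    ed=np.linalg.norm(proj(c,p(.145,0,.025))-np.array(f(427,248)))
    eh=np.linalg.norm(proj(c,p(0,.127,.008))-np.array(f(187,238)))
    if best is None or e+ed<best[0]:best=(e+ed,e,ed,eh,a)
  print(yaw,o,np.round(best,2))
```

```text
front-left bottom [0.37575708 0.05950034 0.        ] top [0.37407261 0.06182606 0.09      ] hinge-left [0.58714514 0.06043146 0.0985    ]
0.2130770940828184 -0.006545056920478665
left dir yaw -0.07299999170885477
left dir yaw -0.0220137424501116
-0.06 [ 0.4772214  -0.07070791] [6.52 0.27 6.24 3.09 0.38]
0 [ 0.48491484 -0.0643368 ] [4.21 0.92 3.29 1.26 0.4 ]
0.06 [ 0.4922124  -0.05751583] [2.4  0.96 1.44 4.66 0.4 ]
0.12 [ 0.49908782 -0.05026954] [3.58 0.82 2.76 8.34 0.38]
```

Call:
drive_tool:
  rows:
    - {"grip":-1,"dx":0,"dy":0,"dz":-55,"yaw":0}
    - {"grip":-1,"dx":20,"dy":-10,"dz":-110,"yaw":-0.1}
    - {"grip":-1,"dx":70,"dy":-40,"dz":-110,"yaw":-0.25}
    - {"grip":-1,"dx":120,"dy":-65,"dz":-110,"yaw":-0.4}
    - {"grip":-1,"dx":170,"dy":-95,"dz":-110,"yaw":-0.55}
    - {"grip":-1,"dx":220,"dy":-120,"dz":-110,"yaw":-0.7}
    - {"grip":-1,"dx":270,"dy":-150,"dz":-110,"yaw":-0.85}
    - {"grip":-1,"dx":320,"dy":-180,"dz":-110,"yaw":-1.0}
    - {"grip":-1,"dx":370,"dy":-205,"dz":-110,"yaw":-1.1}
    - {"grip":-1,"dx":387,"dy":-215,"dz":-110,"yaw":-1.147}
  newtons: 30

```text
t: 1.55
ee_pos: [0.4714, -0.0975, 0.3577]
eef_rot: [-2.213, -2.228, -0.001]
force: [-0.3, -0.5, -0.2]
grip_width: -0.0001
```

Run:
```python
from h import *
c,st=snap("wrist","w1.png",None,1.4); print(st["joint_pos"],st["ee_pos"])
snap("top","top1.png",(200,150,360,270),5); snap("scene","sc1.png",(200,150,360,270),5)
```

```text
[-2.04507811e-01  1.85001436e-01  2.15715259e-01  1.60226856e+00
  1.01846857e-03  1.35947385e+00] [ 0.47144403 -0.09748298  0.35769831]
```

View pics/w1.png

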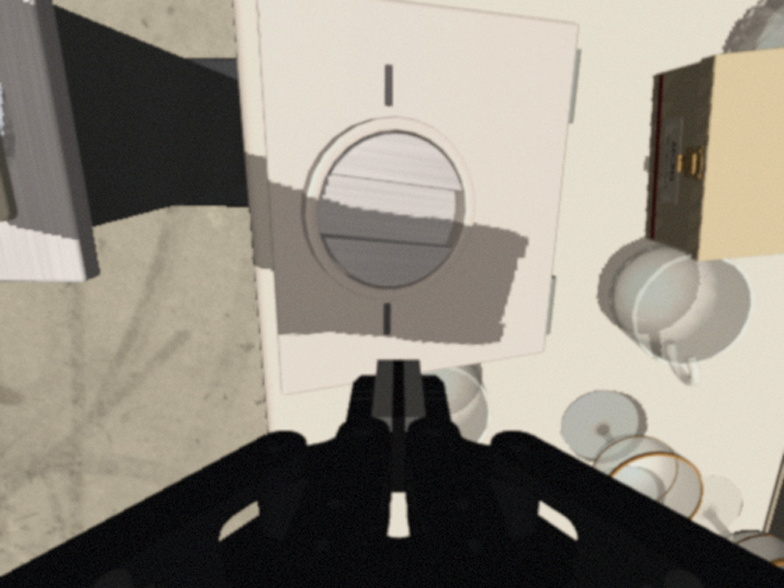

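View pics/top1.png

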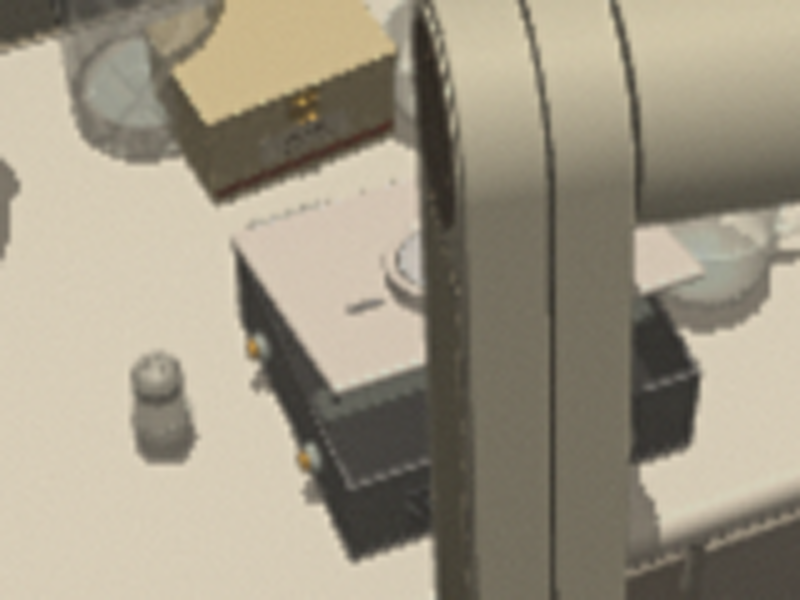

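View pics/sc1.png

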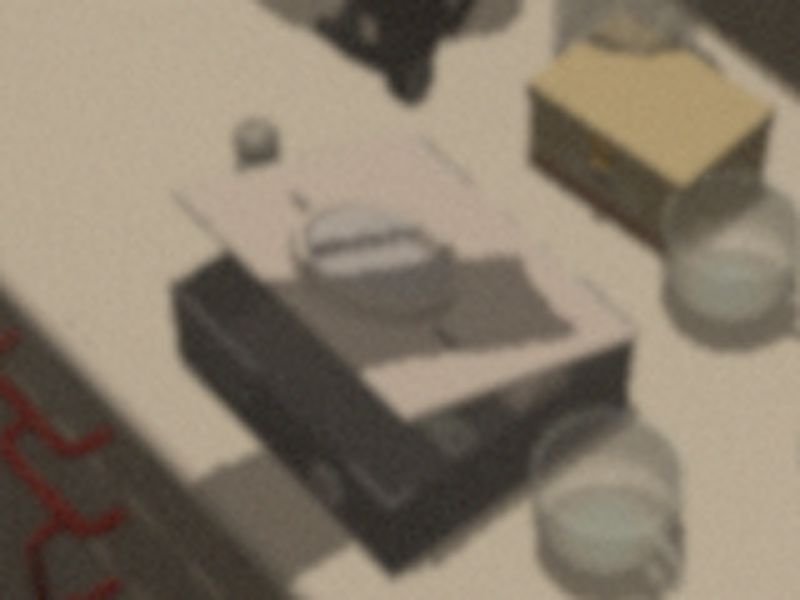

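```bash
cat > fit.py <<'E'
from h import *
from scipy.optimize import least_squares
def geo(o,yaw,a):
    x=np.array([np.cos(yaw),np.sin(yaw)]);y=np.array([-x[1],x[0]])
    cov=lambda r,l,h:np.r_[o+x*(.110-r*np.cos(a)-h*np.sin(a))+y*l,.0905+r*np.sin(a)+h*np.cos(a)]
    box=lambda u,l,h:np.r_[o+x*u+y*l,h]
    return cov,box
E
python3 - <<'E'
from fit import *
st=status.read_state();w=cams.camera("wrist");t=cams.camera("top");s=cams.camera("scene")
W=lambda x,y:(x/1.4,y/1.4); Z=lambda x,y:(200+x/5,150+y/5)
C=[(w,W(578,22),0,.127,.008),(w,W(545,350),0,-.127,.008),(w,W(283,392),.222,-.127,.008),(w,W(392,209),.145,0,.025),
(t,Z(338,390),.222,.127,.008),(t,Z(237,240),0,.127,.008),(t,Z(705,275),.222,-.127,.008),
(s,Z(178,192),.222,.127,.008),(s,Z(410,417),.222,-.127,.008),(s,Z(632,330),0,-.127,.008)]
B=[(t,Z(355,560),-.11,.125,0),(t,Z(690,450),-.11,-.125,0),(t,Z(698,375),-.11,-.125,.09),(s,Z(395,575),-.11,-.125,0),(s,Z(180,355),-.11,.125,0),(s,Z(172,292),-.11,.125,.09)]
def res(p):
    cov,box=geo(p[:2],p[2],p[3])
    return np.array([proj(c,cov(*g),st)-uv for c,uv,*g in C]+[proj(c,box(*g),st)-uv for c,uv,*g in B]).ravel()
r=least_squares(res,[.485,-.064,0,.4],loss="soft_l1");p=r.x;print(p);print(np.round(res(p).reshape(-1,2),1))
cov,box=geo(p[:2],p[2],p[3]);print("dial",cov(.145,0,.025),"corner",cov(.19,.085,.008))
cs,_=geo(p[:2],p[2],0);print("shut dial",cs(.145,0,.025),"corner",cs(.19,.085,.008))
# slot edges directions, on plane of dial top (approx z)
n=None
def onpl(uv):
    o,d=ray(w,uv,st);P=cov(.145,0,.025);nn=cov(.145,0,1)-cov(.145,0,0);return o+d*((P-o)@nn)/(d@nn)
for A,Bp in[((328,175),(462,190)),((322,235),(450,246))]:
    q=onpl(W(*Bp))-onpl(W(*A)); X=cov(0,0,0)-cov(1,0,0);Y=cov(0,1,0)-cov(0,0,0); print("slot cw angle",-np.arctan2(q@Y,q@X))
E
```

```text
[ 0.49130201 -0.06525029 -0.00395627  0.3557362 ]
[[  1.2  -3.2]
 [  0.3   0.2]
 [ -1.    0.3]
 [-11.9   0.3]
 [ -0.3  -0.4]
 [ -1.4  -2.7]
 [  1.1  -1.7]
 [ -1.7   0. ]
 [ -0.9   0.8]
 [  1.4   0.3]
 [ -0.9  -1.4]
 [  0.2  -2.6]
 [  0.8  -3.3]
 [  0.3   0.6]
 [  0.2   0.6]
 [ -0.2  -2.4]]
dial [ 0.45667367 -0.06511329  0.16443544] corner [0.42074844 0.02002951 0.16417243]
shut dial [ 0.45630228 -0.06511182  0.1155    ] corner [0.41163892 0.02006555 0.0985    ]
slot cw angle 0.09310527613200871
slot cw angle 0.010867492675162543
```

Run:
```python
from fit import *
st=status.read_state();w=cams.camera("wrist");t=cams.camera("top");s=cams.camera("scene")
W=lambda x,y:(x/1.4,y/1.4); Z=lambda x,y:(200+x/5,150+y/5)
cov,box=geo(np.array([.4913,-.06525]),-.004,.356)
D=cov(.145,0,.025)
obs=[(w,W(392,209)),(t,(210+427/5,150+252/5)),(s,Z(378,252))]
for c,uv in obs: print(uv,proj(c,D,st))
A=np.zeros((3,3));b=np.zeros(3)
for c,uv in obs:
    o,d=ray(c,uv,st);M=np.eye(3)-np.outer(d,d);A+=M;b+=M@o
print(np.linalg.solve(A,b),D)
im=cv2.imread("pics/w1.png")
for r in(0,.05,.1,.145,.2,.222):
  for l in(-.127,-.06,0,.06,.127):
    q=proj(w,cov(r,l,.008),st)*1.4; cv2.circle(im,tuple(int(v) for v in q),3,(0,0,255),-1)
for k in range(24):
    q=proj(w,cov(.145+.0495*np.cos(k/24*6.28),.0495*np.sin(k/24*6.28),.025),st)*1.4; cv2.circle(im,tuple(int(v) for v in q),2,(255,0,0),-1)
cv2.imwrite("pics/ov1.png",im)
```

```text
(280.0, 149.2857142857143) [268.70277087 147.85787793]
(295.4, 200.4) [296.95184431 202.09491788]
(275.6, 200.4) [272.2912608  202.59846449]
[ 0.4681611  -0.06526684  0.16385696] [ 0.45667881 -0.06511151  0.164469  ]
```

View pics/ov1.png

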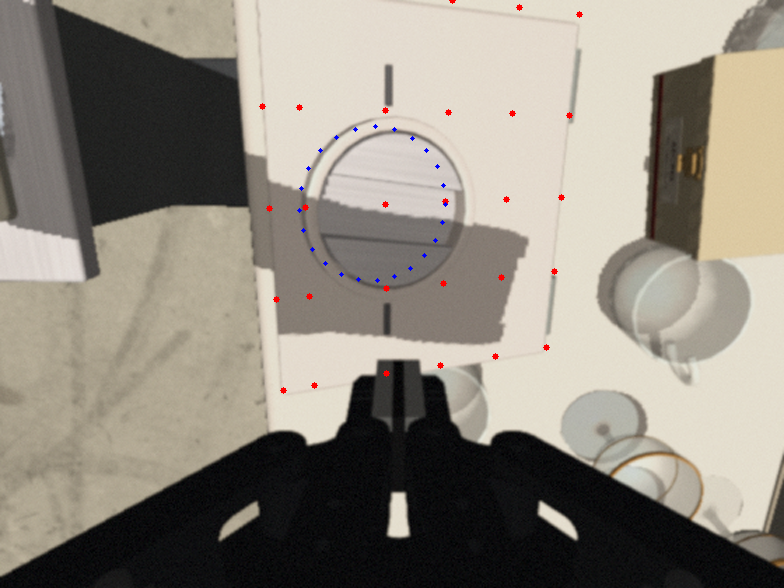

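```bash
sed -i 's/-h\*np.sin(a)/+h*np.sin(a)/' fit.py
python3 - <<'E'
from fit import *
st=status.read_state();w=cams.camera("wrist");t=cams.camera("top");s=cams.camera("scene")
W=lambda x,y:(x/1.4,y/1.4); Z=lambda x,y:(200+x/5,150+y/5)
C=[(w,W(578,22),0,.127,.008),(w,W(545,350),0,-.127,.008),(w,W(283,392),.222,-.127,.008),(w,W(392,209),.145,0,.025),
(t,Z(338,390),.222,.127,.008),(t,Z(237,240),0,.127,.008),(t,Z(705,275),.222,-.127,.008),
(t,(210+427/5,150+252/5),.145,0,.025),(s,Z(378,252),.145,0,.025),
(s,Z(178,192),.222,.127,.008),(s,Z(410,417),.222,-.127,.008),(s,Z(632,330),0,-.127,.008)]
B=[(t,Z(355,560),-.11,.125,0),(t,Z(690,450),-.11,-.125,0),(t,Z(698,375),-.11,-.125,.09),(s,Z(395,575),-.11,-.125,0),(s,Z(180,355),-.11,.125,0),(s,Z(172,292),-.11,.125,.09)]
def res(p):
    cov,box=geo(p[:2],p[2],p[3])
    return np.array([proj(c,cov(*g),st)-uv for c,uv,*g in C]+[proj(c,box(*g),st)-uv for c,uv,*g in B]).ravel()
r=least_squares(res,[.485,-.064,0,.4],loss="soft_l1");p=r.x;print(p);print(np.round(res(p).reshape(-1,2),1).tolist())
cov,box=geo(p[:2],p[2],p[3]);print("dial",cov(.145,0,.025),"corner",cov(.19,.085,.008))
cs,_=geo(p[:2],p[2],0);print("shut dial",cs(.145,0,.025),"corner",cs(.19,.085,.008))
def onpl(uv):
    o,d=ray(w,uv,st);P=cov(.145,0,.025);nn=cov(.145,0,1)-cov(.145,0,0);return o+d*((P-o)@nn)/(d@nn)
for A,Bp in[((328,175),(462,190)),((322,235),(450,246))]:
    q=onpl(W(*Bp))-onpl(W(*A)); X=cov(0,0,0)-cov(1,0,0);Y=cov(0,1,0)-cov(0,0,0); print("slot cw angle",-np.arctan2(q@Y,q@X))
    m=onpl(W(*Bp))/2+onpl(W(*A))/2-cov(.145,0,.025); print(m@X,m@Y)
E
```

```text
[ 0.48520824 -0.06687049 -0.00796334  0.35448639]
[[0.8, -3.1], [-0.1, -0.1], [-1.1, -0.2], [0.9, 0.2], [0.1, -0.4], [-0.8, -2.9], [1.6, -1.5], [0.6, -0.9], [-0.4, 0.9], [-1.6, 0.3], [-0.9, 1.2], [1.6, 0.8], [0.1, -0.2], [1.3, -1.2], [2.0, -1.9], [-1.0, 1.9], [-0.8, 1.6], [-1.3, -1.4]]
dial [ 0.4679019  -0.06673267  0.16427639] corner [0.42047733 0.01864769 0.16395326]
shut dial [ 0.45020935 -0.06659178  0.1155    ] corner [0.40588765 0.01876387 0.0985    ]
slot cw angle 0.12001013056593558
0.0035860237752501443 0.016716163853605328
slot cw angle 0.14006808239399143
-0.0026592511432936778 -0.02060214618967773
```

Call:
drive_tool:
  rows:
    - {"grip":-1,"dx":55,"dy":-28,"dz":0,"yaw":0}
    - {"grip":-1,"dx":112,"dy":-58,"dz":20,"yaw":0}
    - {"grip":-1,"dx":115,"dy":-59,"dz":70,"yaw":0}
    - {"grip":-1,"dx":115,"dy":-59,"dz":120,"yaw":0}
    - {"grip":-1,"dx":115,"dy":-59,"dz":145,"yaw":0}
    - {"grip":-1,"dx":115,"dy":-59,"dz":155,"yaw":0}

```text
t: 2.9
ee_pos: [0.4097, 0.0143, 0.2021]
eef_rot: [-2.221, -2.219, 0.002]
force: [-0.1, -0.2, 0.3]
grip_width: 0.0
```

Call:
drive_tool:
  rows:
    - {"grip":-1,"dx":3,"dy":0,"dz":10,"yaw":0}
    - {"grip":-1,"dx":3,"dy":0,"dz":18,"yaw":0}
    - {"grip":-1,"dx":3,"dy":0,"dz":25,"yaw":0}
    - {"grip":-1,"dx":3,"dy":0,"dz":30,"yaw":0}
    - {"grip":-1,"dx":3,"dy":0,"dz":35,"yaw":0}
    - {"grip":-1,"dx":3,"dy":0,"dz":40,"yaw":0}

```text
t: 3.65
ee_pos: [0.4097, 0.0173, 0.1619]
eef_rot: [-2.221, -2.219, 0.002]
force: [-0.3, 0.5, 1.8]
grip_width: 0.0001
```

Call:
drive_tool:
  rows:
    - {"grip":-1,"dx":0,"dy":0,"dz":6,"yaw":0}
    - {"grip":-1,"dx":0,"dy":0,"dz":12,"yaw":0}
    - {"grip":-1,"dx":0,"dy":0,"dz":18,"yaw":0}
    - {"grip":-1,"dx":0,"dy":0,"dz":24,"yaw":0}
    - {"grip":-1,"dx":0,"dy":0,"dz":30,"yaw":0}
    - {"grip":-1,"dx":0,"dy":0,"dz":36,"yaw":0}
    - {"grip":-1,"dx":0,"dy":0,"dz":40,"yaw":0}

```text
t: 4.53
ee_pos: [0.4095, 0.0173, 0.1215]
eef_rot: [-2.221, -2.219, 0.002]
force: [0.2, 0.2, 1.0]
grip_width: 0.0002
```

Call:
drive_tool:
  rows:
    - {"grip":-1,"dx":0,"dy":0,"dz":2,"yaw":0}
    - {"grip":-1,"dx":0,"dy":0,"dz":4,"yaw":0}
    - {"grip":-1,"dx":0,"dy":0,"dz":5,"yaw":0}

```text
t: 4.9
ee_pos: [0.4095, 0.0173, 0.1164]
eef_rot: [-2.221, -2.219, 0.002]
force: [-0.6, -0.1, -0.2]
grip_width: 0.0001
```

Run:
```python
from h import *
snap("scene","sc2.png",(200,150,360,270),5)
```

```text
(no output)
```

View pics/sc2.png

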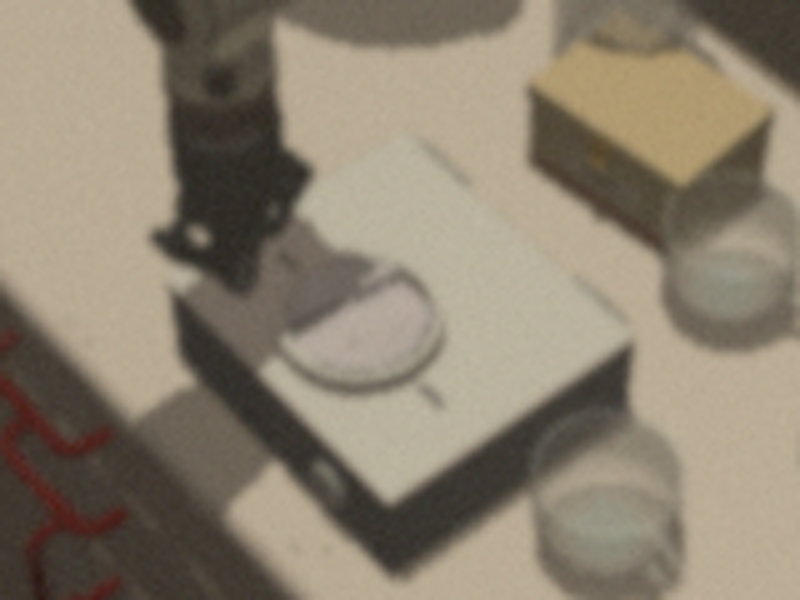

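The scene view now shows the cover's front edge almost on the box, running from (175,290) to (390,500). I'll press on gently until I feel the stop.

Call:
drive_tool:
  rows:
    - {"grip":-1,"dx":0,"dy":0,"dz":1,"yaw":0}
    - {"grip":-1,"dx":0,"dy":0,"dz":1.5,"yaw":0}
    - {"grip":-1,"dx":0,"dy":0,"dz":1.5,"yaw":0}

```text
t: 5.32
ee_pos: [0.4097, 0.0173, 0.1155]
eef_rot: [-2.221, -2.22, 0.001]
force: [-1.3, -0.3, 4.8]
grip_width: -0.0001
```

Call:
drive_tool:
  rows:
    - {"grip":-1,"dx":0,"dy":0,"dz":0.8,"yaw":0}
    - {"grip":-1,"dx":0,"dy":0,"dz":1.2,"yaw":0}
    - {"grip":-1,"dx":0,"dy":0,"dz":1.2,"yaw":0}

```text
t: 5.7
ee_pos: [0.4097, 0.0173, 0.1154]
eef_rot: [-2.221, -2.22, 0.001]
force: [-4.5, -0.2, 10.5]
grip_width: -0.0001
```

The cover has hit its stop: tip z is 98.4 mm at 10.5 N. I'll lift off, set the finger opening and look at the dial.

Call:
drive_tool:
  rows:
    - {"grip":-1,"dx":0,"dy":0,"dz":-30,"yaw":0}
    - {"grip":0,"dx":0,"dy":0,"dz":-80,"yaw":0}
    - {"grip":0,"dx":-50,"dy":20,"dz":-120,"yaw":0}
    - {"grip":0,"dx":-110,"dy":40,"dz":-140,"yaw":0}
    - {"grip":0,"dx":-120,"dy":40,"dz":-150,"yaw":0}
    - {"grip":0,"dx":-120,"dy":40,"dz":-150,"yaw":0}

```text
t: 6.45
ee_pos: [0.4506, -0.104, 0.266]
eef_rot: [2.225, 2.217, 0.001]
force: [0.6, 0.5, -0.1]
grip_width: 0.0429
```

Run:
```python
from h import *
c,st=snap("wrist","w3.png",None,1.4); print(st)
```

```text
{'t': 6.45, 'joint_pos': array([-2.27066116e-01,  1.58041959e-01, -5.24666500e-02,  1.35942530e+00,
        4.11324247e-04,  1.34712148e+00]), 'qd': array([ 3.83090854e-02, -9.90419821e-05, -5.65591585e-02, -6.82455097e-03,
        1.08552180e-02,  1.15256100e-02]), 'effort': array([ -0.80530331, -33.58829856,  26.24674916,   0.05284864,
        -0.11129501,  -0.07489682]), 'ee_pos': array([ 0.4505611 , -0.10398153,  0.26598985]), 'eef_rot': array([2.22484187e+00, 2.21730999e+00, 1.26682517e-03]), 'force': array([ 0.57154329,  0.4932592 , -0.13765621]), 'wrist_torque': array([ 0.02463387, -0.00551624, -0.01446344]), 'grip_width': 0.04287391851442434}
```

View pics/w3.png

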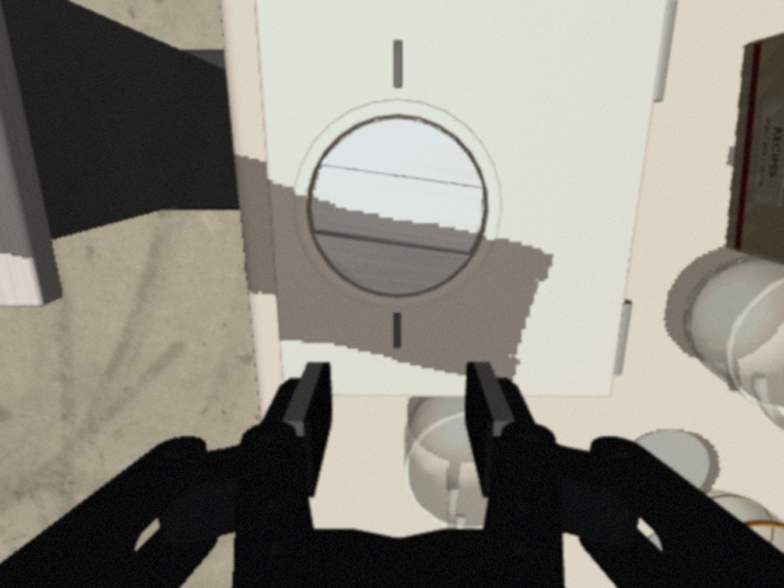

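Run:
```python
from h import *
st=status.read_state();c=cams.camera("wrist");W=lambda x,y:(x/1.4,y/1.4)
print("dial",onz(c,W(397,206.5),.1155,st))
for a,b in[((320,165),(485,187)),((315,232),(470,253))]:
    A=onz(c,W(*a),.1155,st);B=onz(c,W(*b),.1155,st);q=B-A;print(A,B,-np.arctan2(q[1],q[0]))
Rm=R.from_rotvec(st["eef_rot"]).as_matrix();print(Rm.round(3))
```

```text
dial [ 0.45055415 -0.06161058  0.1155    ]
[ 0.40853869 -0.03907296  0.1155    ] [ 0.49926362 -0.05099165  0.1155    ] 0.13062375026932474
[ 0.40393265 -0.07590077  0.1155    ] [ 0.49250558 -0.08820019  0.1155    ] 0.13797962738437222
[[ 0.002  1.    -0.001]
 [ 1.    -0.002  0.001]
 [ 0.001 -0.001 -1.   ]]
```

Call:
drive_tool:
  rows:
    - {"grip":0,"dx":40,"dy":0,"dz":20,"yaw":0.13}
    - {"grip":0,"dx":40,"dy":0,"dz":60,"yaw":0.13}
    - {"grip":0,"dx":40,"dy":0,"dz":95,"yaw":0.13}
    - {"grip":0,"dx":40,"dy":0,"dz":115,"yaw":0.13}
    - {"grip":0,"dx":40,"dy":0,"dz":120,"yaw":0.13}
    - {"grip":0,"dx":40,"dy":0,"dz":120,"yaw":0.13}

```text
t: 7.3
ee_pos: [0.4488, -0.0614, 0.1446]
eef_rot: [-2.358, -2.071, 0.002]
force: [0.1, -0.6, 0.1]
grip_width: 0.0426
```

Run:
```python
from h import *
c,st=snap("wrist","w4.png",None,1.4); print(st["ee_pos"])
snap("scene","sc4.png",(200,150,360,270),5)
```

```text
[ 0.44879702 -0.06138739  0.14462404]
```

View pics/w4.png

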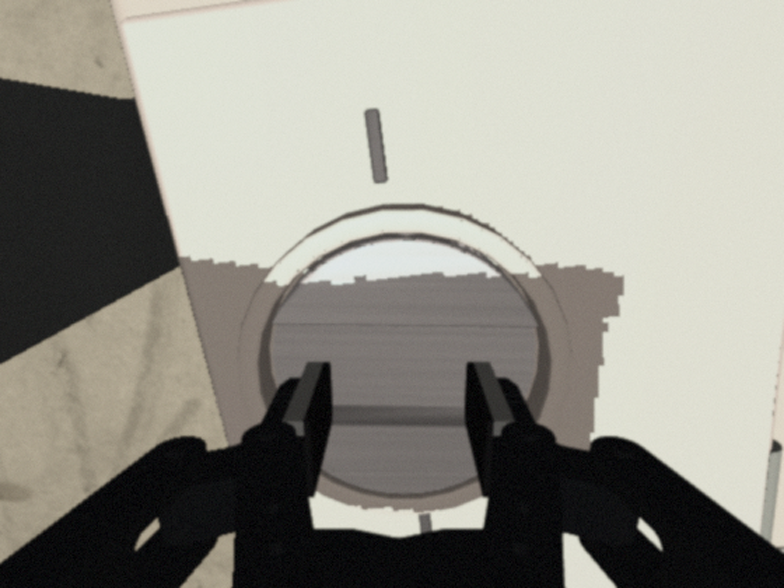

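View pics/sc4.png

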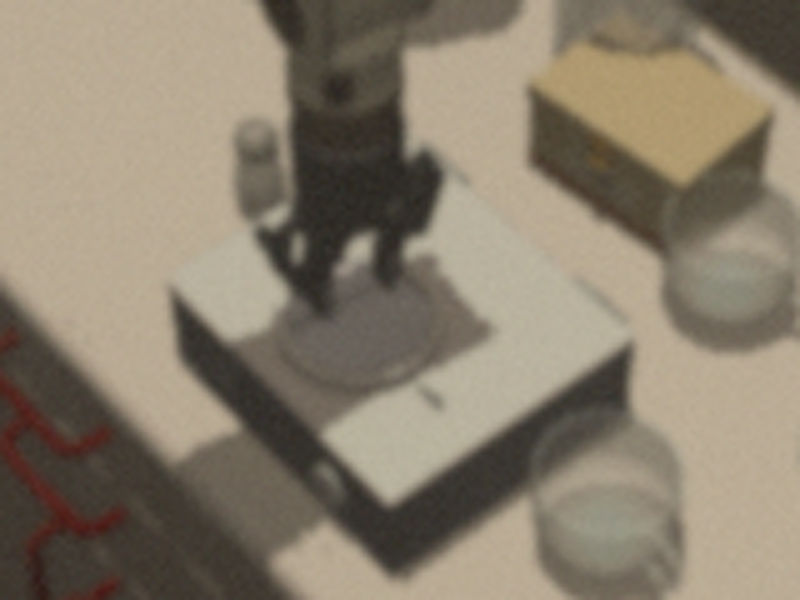

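Run:
```python
from h import *
st=status.read_state();c=cams.camera("wrist");W=lambda x,y:(x/1.4,y/1.4)
T=R.from_rotvec(st["eef_rot"]).as_matrix().T
for uv in[(400,325),(400,425),(272,325),(538,327),(404,496),(404,235),(259,365),(549,365)]:
    P=onz(c,W(*uv),.1155,st);print(uv,P.round(4),(T@(P-st["ee_pos"])*1000).round(1))
P=onz(c,W(400,407),.1015,st);print(P,(T@(P-st["ee_pos"])*1000).round(1))
# project pad tips: tool (±11, ±21.5, z)
for z in(.010,.013,.017):
  for x in(-.011,.011):
    print(z,x,[ (proj(c,st["ee_pos"]+T.T@np.array([x,s*.0213,z]),st)*1.4).round(0).tolist() for s in(-1,1)])
```

```text
(400, 325) [ 0.4536 -0.0466  0.1155] [15.6  1.9 30.1]
(400, 425) [ 0.4487 -0.0851  0.1155] [-23.1   2.   30. ]
(272, 325) [ 0.4104 -0.041   0.1155] [ 15.6 -41.7  30.1]
(538, 327) [ 0.5002 -0.0534  0.1155] [14.9 49.  30. ]
(404, 496) [ 0.4462 -0.1159  0.1155] [-54.    3.6  30. ]
(404, 235) [ 0.4589 -0.0161  0.1155] [46.5  3.2 30.1]
(259, 365) [ 0.4029 -0.055   0.1155] [  0.7 -47.3  30.1]
(549, 365) [ 0.5034 -0.0681  0.1155] [ 0.7 54.  30. ]
[ 0.44865417 -0.08576552  0.1015    ] [-23.9   2.1  44. ]
0.01 -0.011 [[327.0, 426.0], [461.0, 426.0]]
0.01 0.011 [[324.0, 363.0], [464.0, 363.0]]
0.013 -0.011 [[328.0, 421.0], [460.0, 421.0]]
0.013 0.011 [[325.0, 358.0], [463.0, 358.0]]
0.017 -0.011 [[330.0, 414.0], [459.0, 414.0]]
0.017 0.011 [[327.0, 353.0], [461.0, 353.0]]
```

Call:
drive_tool:
  rows:
    - {"grip":0,"dx":-4,"dy":3,"dz":3,"yaw":0}
    - {"grip":0,"dx":-4,"dy":3,"dz":12,"yaw":0}
    - {"grip":0,"dx":-4,"dy":3,"dz":20,"yaw":0}
    - {"grip":0,"dx":-4,"dy":3,"dz":25,"yaw":0}
    - {"grip":0,"dx":-4,"dy":3,"dz":29,"yaw":0}
    - {"grip":0,"dx":-4,"dy":3,"dz":29,"yaw":0}

```text
t: 8.2
ee_pos: [0.4523, -0.0663, 0.1167]
eef_rot: [-2.361, -2.072, -0.001]
force: [0.1, -0.6, -0.9]
grip_width: 0.043
```

Run:
```python
from h import *
c,st=snap("wrist","w5.png",None,1.4); print(st["wrist_torque"])
```

```text
[ 0.00342299  0.0103174  -0.02374928]
```

View pics/w5.png

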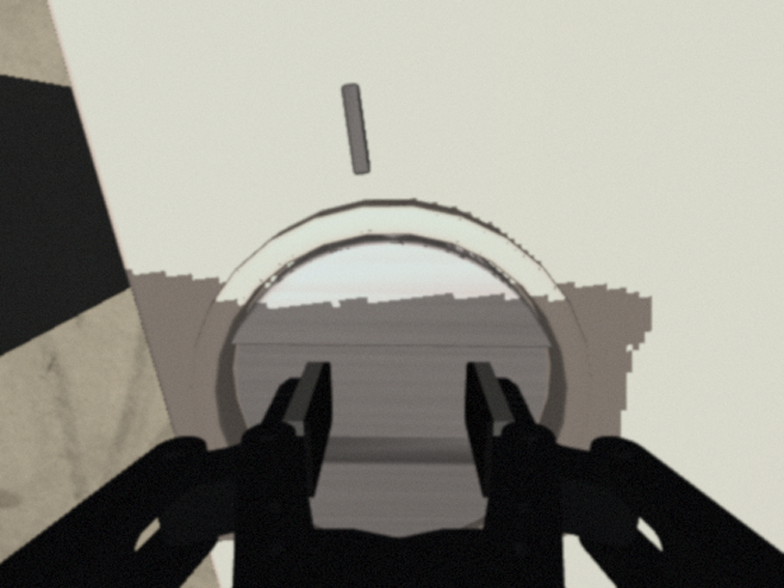

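The fingertips are in the slot, clear of both walls, and I feel no contact. I'll start turning.

Call:
drive_tool:
  rows:
    - {"grip":0,"dx":0,"dy":0,"dz":1.5,"yaw":0.08}
    - {"grip":0,"dx":0,"dy":0,"dz":1.5,"yaw":0.16}
    - {"grip":0,"dx":0,"dy":0,"dz":1.5,"yaw":0.24}
    - {"grip":0,"dx":0,"dy":0,"dz":1.5,"yaw":0.32}
    - {"grip":0,"dx":0,"dy":0,"dz":1.5,"yaw":0.4}
    - {"grip":0,"dx":0,"dy":0,"dz":1.5,"yaw":0.5}

```text
t: 9.0
ee_pos: [0.4518, -0.067, 0.1165]
eef_rot: [2.802, 1.419, -0.001]
force: [-5.0, -2.8, 12.5]
grip_width: 0.0428
```

Run:
```python
from h import *
c,st=snap("wrist","w6.png",None,1.4); print(st["wrist_torque"])
```

```text
[-0.39077754  1.12890403  0.1593066 ]
```

View pics/w6.png

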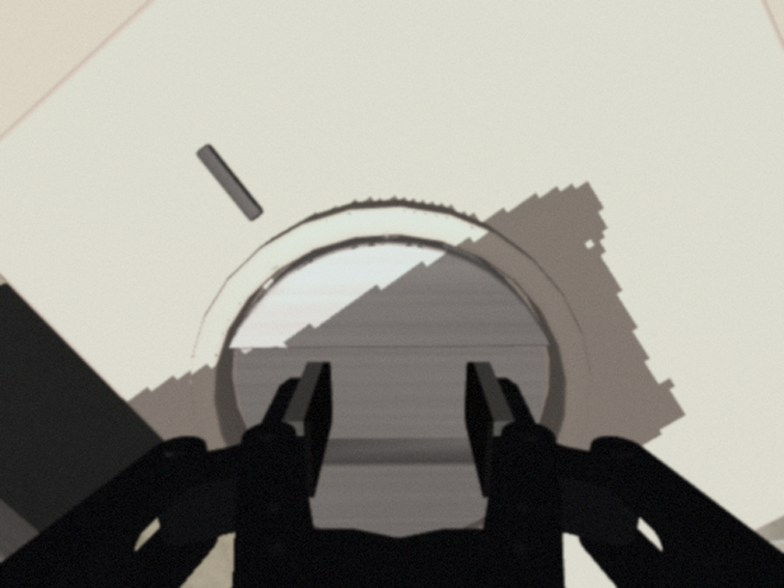

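The dial follows: the slot still lies square to the tool after 0.5 rad. The tips rest on the slot floor at 12.5 N, so I'll raise them slightly and keep turning.

Call:
drive_tool:
  rows:
    - {"grip":0,"dx":0,"dy":0,"dz":-2,"yaw":0.0}
    - {"grip":0,"dx":0,"dy":0,"dz":-2,"yaw":0.1}
    - {"grip":0,"dx":0,"dy":0,"dz":-2,"yaw":0.2}
    - {"grip":0,"dx":0,"dy":0,"dz":-2,"yaw":0.3}
    - {"grip":0,"dx":0,"dy":0,"dz":-2,"yaw":0.4}
    - {"grip":0,"dx":0,"dy":0,"dz":-2,"yaw":0.5}

```text
t: 9.8
ee_pos: [0.4523, -0.0671, 0.1184]
eef_rot: [3.067, 0.673, 0.0]
force: [-0.8, -1.2, 0.6]
grip_width: 0.0428
```

Run:
```python
from h import *
c,st=snap("wrist","w7.png",None,1.4); print(st["wrist_torque"])
```

```text
[-0.14451153 -0.09467255  0.11774825]
```

View pics/w7.png

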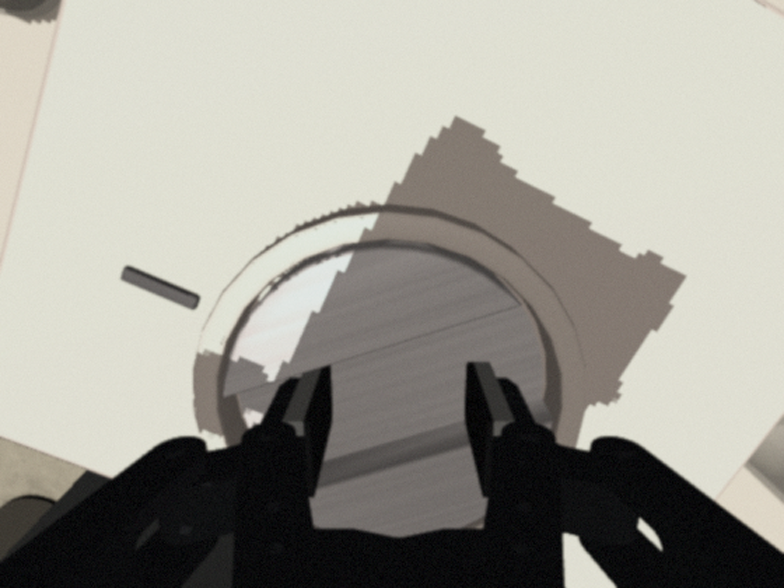

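Call:
drive_tool:
  rows:
    - {"grip":0,"dx":0,"dy":0,"dz":0,"yaw":0.1}
    - {"grip":0,"dx":0,"dy":0,"dz":0,"yaw":0.2}
    - {"grip":0,"dx":0,"dy":0,"dz":0,"yaw":0.3}
    - {"grip":0,"dx":0,"dy":0,"dz":0,"yaw":0.4}
    - {"grip":0,"dx":0,"dy":0,"dz":0,"yaw":0.5}
    - {"grip":0,"dx":0,"dy":0,"dz":0,"yaw":0.6}

```text
t: 10.6
ee_pos: [0.4512, -0.0716, 0.1183]
eef_rot: [-3.123, 0.254, -0.001]
force: [1.8, 6.5, -0.2]
grip_width: 0.0425
```

Run:
```python
from h import *
c,st=snap("wrist","w8.png",None,1.4); print(st["wrist_torque"],st["joint_pos"])
```

```text
[ 1.19677285 -0.39758672  0.09594991] [-0.16228883  0.2607908  -0.32935821  0.98056995  0.00799887  3.14145146]
```

View pics/w8.png

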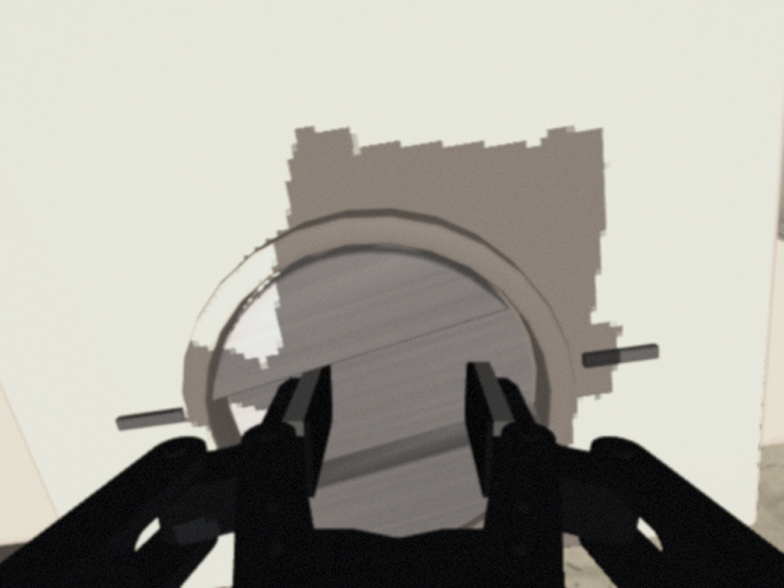

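The turn is nearly finished: in this view the slot is still about 0.15 rad short of the bars. Joint 6 has reached its 3.14 limit, so I'll back off, lift out and turn the hand half a turn. That puts the same fingertips back in the slot with joint range to spare.

Call:
drive_tool:
  rows:
    - {"grip":0,"dx":0,"dy":-2,"dz":0,"yaw":-0.1}
    - {"grip":0,"dx":0,"dy":-5,"dz":-2,"yaw":-0.2}
    - {"grip":0,"dx":0,"dy":-5,"dz":-20,"yaw":-0.2}
    - {"grip":0,"dx":0,"dy":-5,"dz":-50,"yaw":-0.2}
    - {"grip":0,"dx":0,"dy":-5,"dz":-60,"yaw":-0.3}
    - {"grip":0,"dx":0,"dy":-5,"dz":-60,"yaw":-0.48}
    - {"grip":0,"dx":0,"dy":-5,"dz":-60,"yaw":-0.66}
    - {"grip":0,"dx":0,"dy":-5,"dz":-60,"yaw":-0.84}
    - {"grip":0,"dx":0,"dy":-5,"dz":-60,"yaw":-1.02}
    - {"grip":0,"dx":0,"dy":-5,"dz":-60,"yaw":-1.2}

```text
t: 11.9
ee_pos: [0.4521, -0.068, 0.1782]
eef_rot: [-2.717, -1.568, -0.007]
force: [0.4, 0.1, -0.5]
grip_width: 0.0425
```

Call:
drive_tool:
  rows:
    - {"grip":0,"dx":0,"dy":0,"dz":0,"yaw":-0.18}
    - {"grip":0,"dx":0,"dy":0,"dz":0,"yaw":-0.36}
    - {"grip":0,"dx":0,"dy":0,"dz":0,"yaw":-0.54}
    - {"grip":0,"dx":0,"dy":0,"dz":0,"yaw":-0.72}
    - {"grip":0,"dx":0,"dy":0,"dz":0,"yaw":-0.9}
    - {"grip":0,"dx":0,"dy":0,"dz":0,"yaw":-1.08}
    - {"grip":0,"dx":0,"dy":0,"dz":0,"yaw":-1.26}
    - {"grip":0,"dx":0,"dy":0,"dz":0,"yaw":-1.44}
    - {"grip":0,"dx":0,"dy":0,"dz":0,"yaw":-1.62}
    - {"grip":0,"dx":0,"dy":0,"dz":0,"yaw":-1.75}

```text
t: 13.15
ee_pos: [0.452, -0.0681, 0.178]
eef_rot: [0.529, 3.096, 0.009]
force: [-0.0, 0.5, 0.5]
grip_width: 0.0429
```

Run:
```python
from h import *
c,st=snap("wrist","w9.png",None,1.4); print(st["ee_pos"],st["joint_pos"]);print(R.from_rotvec(st["eef_rot"]).as_matrix().round(3))
```

```text
[ 0.45201511 -0.06808285  0.17798145] [-0.15323578  0.20179713 -0.23439912  1.13432457  0.00596533  0.18535464]
[[-0.943  0.332  0.001]
 [ 0.332  0.943  0.006]
 [ 0.001  0.006 -1.   ]]
```

View pics/w9.png

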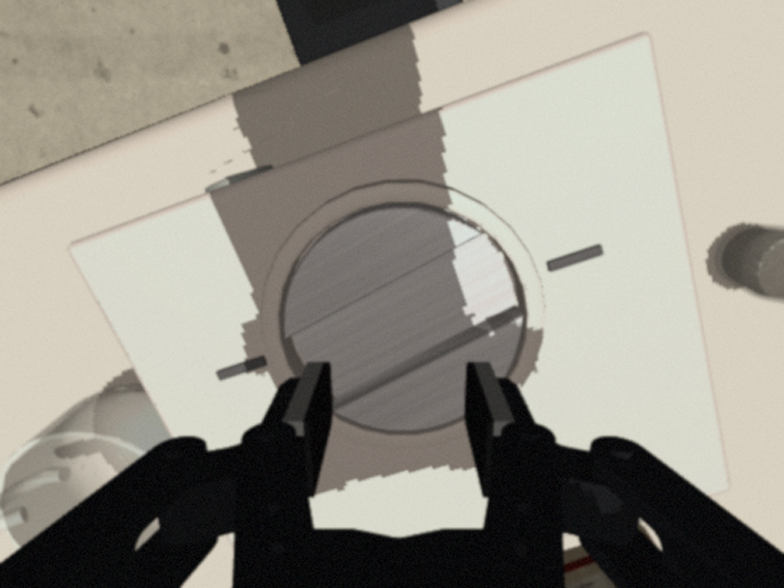

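Run:
```python
from h import *
st=status.read_state();c=cams.camera("wrist");W=lambda x,y:(x/1.4,y/1.4)
T=R.from_rotvec(st["eef_rot"]).as_matrix().T
def l(a,b,z):
    A=onz(c,W(*a),z,st);B=onz(c,W(*b),z,st);q=B-A;q=q if q[1]<0 else -q
    # direction along -y = cw 1.571
    print(A.round(4),B.round(4),"cw", np.arctan2(-q[1],q[0]))
l((288,335),(480,232),.1155); l((335,407),(522,318),.1155); 
l((218,376),(265,361),.1); l((548,265),(602,250),.1);l((218,376),(602,250),.1)
for uv in[(281,320),(525,320),(404,203),(404,433)]:
    P=onz(c,W(*uv),.1155,st);print(uv,P.round(4))
```

```text
[ 0.4391 -0.1111  0.1155] [ 0.4242 -0.0239  0.1155] cw 1.4016874369295858
[ 0.4768 -0.105   0.1155] [ 0.464  -0.0177  0.1155] cw 1.425997498831838
[ 0.4517 -0.1547  0.1   ] [ 0.452  -0.1314  0.1   ] cw 1.5821579129581869
[0.451  0.0014 0.1   ] [0.4523 0.0247 0.1   ] cw 1.6240067652907921
[ 0.4517 -0.1547  0.1   ] [0.4523 0.0247 0.1   ] cw 1.5739175186289398
(281, 320) [ 0.4321 -0.1112  0.1155]
(525, 320) [ 0.4653 -0.0168  0.1155]
(404, 203) [ 0.4039 -0.0482  0.1155]
(404, 433) [ 0.499  -0.081   0.1155]
```

Call:
drive_tool:
  rows:
    - {"grip":0,"dx":2,"dy":2.5,"dz":0,"yaw":-0.18}
    - {"grip":0,"dx":2,"dy":2.5,"dz":10,"yaw":-0.36}
    - {"grip":0,"dx":2,"dy":2.5,"dz":25,"yaw":-0.49}
    - {"grip":0,"dx":2,"dy":2.5,"dz":40,"yaw":-0.49}
    - {"grip":0,"dx":2,"dy":2.5,"dz":48,"yaw":-0.49}
    - {"grip":0,"dx":2,"dy":2.5,"dz":54,"yaw":-0.49}
    - {"grip":0,"dx":2,"dy":2.5,"dz":59,"yaw":-0.49}
    - {"grip":0,"dx":2,"dy":2.5,"dz":60,"yaw":-0.49}

```text
t: 14.25
ee_pos: [0.4511, -0.0647, 0.1179]
eef_rot: [-0.229, 3.132, 0.009]
force: [0.1, 0.6, 0.4]
grip_width: 0.043
```

Run:
```python
from h import *
c,st=snap("wrist","w10.png",None,1.4); print(st["wrist_torque"],st["joint_pos"])
```

```text
[ 0.00035848  0.02761445 -0.01876833] [-0.14620835  0.25885994 -0.33303889  0.97860295  0.00605331 -0.29229917]
```

View pics/w10.png

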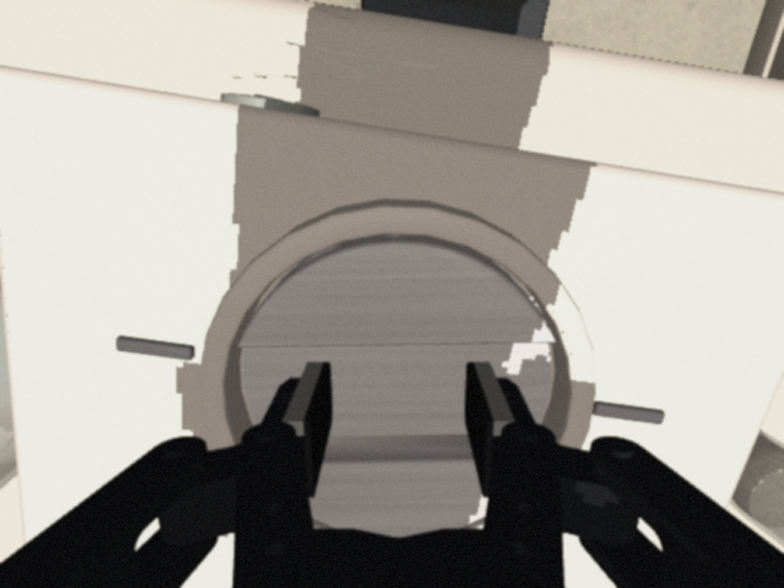

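The fingertips are seated again, square to the slot and with no contact force. I'll turn the last part to the stop.

Call:
drive_tool:
  rows:
    - {"grip":0,"dx":0,"dy":0,"dz":0.3,"yaw":0.1}
    - {"grip":0,"dx":0,"dy":0,"dz":0.3,"yaw":0.2}
    - {"grip":0,"dx":0,"dy":0,"dz":0.3,"yaw":0.27}
    - {"grip":0,"dx":0,"dy":0,"dz":0.3,"yaw":0.34}
    - {"grip":0,"dx":0,"dy":0,"dz":0.3,"yaw":0.4}
    - {"grip":0,"dx":0,"dy":0,"dz":0.3,"yaw":0.43}

```text
t: 15.05
ee_pos: [0.4504, -0.0644, 0.1178]
eef_rot: [-0.445, -3.109, -0.01]
force: [-2.1, 2.4, 1.6]
grip_width: 0.0428
```

Run:
```python
from h import *
c,st=snap("wrist","w11.png",None,1.4); print(st["wrist_torque"],st["joint_pos"][5])
```

```text
[0.27106791 0.51871864 0.12356927] 0.1384895900811051
```

View pics/w11.png

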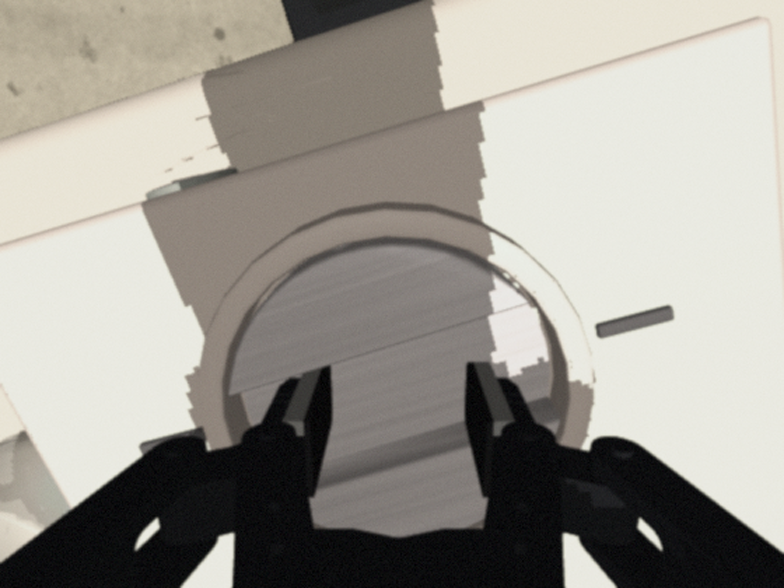

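The slot edges are almost parallel to the bars, about 0.05 rad short. The 0.12 N m moment is only friction, so I'll continue in small steps until the stop shows.

Call:
drive_tool:
  rows:
    - {"grip":0,"dx":0,"dy":0,"dz":0,"yaw":0.04}
    - {"grip":0,"dx":0,"dy":0,"dz":0,"yaw":0.07}
    - {"grip":0,"dx":0,"dy":0,"dz":0,"yaw":0.07}

```text
t: 15.48
ee_pos: [0.4504, -0.0642, 0.1179]
eef_rot: [-0.552, -3.092, -0.01]
force: [-2.0, 1.0, 2.7]
grip_width: 0.0428
```

Run:
```python
from h import *
st=status.read_state(); print(st["wrist_torque"],st["joint_pos"][5])
```

```text
[0.19474985 0.40340575 0.79068087] 0.2075389504646062
```

The moment jumped to 0.79 N m, so the dial is at the hard stop. I'll unload, lift clear and check.

Call:
drive_tool:
  rows:
    - {"grip":0,"dx":0,"dy":0,"dz":0,"yaw":-0.1}
    - {"grip":0,"dx":0,"dy":0,"dz":0,"yaw":-0.22}
    - {"grip":0,"dx":0,"dy":0,"dz":-15,"yaw":-0.22}
    - {"grip":0,"dx":0,"dy":0,"dz":-50,"yaw":-0.22}
    - {"grip":0,"dx":0,"dy":0,"dz":-100,"yaw":-0.22}
    - {"grip":0,"dx":0,"dy":0,"dz":-130,"yaw":-0.22}
    - {"grip":0,"dx":0,"dy":0,"dz":-130,"yaw":-0.22}

```text
t: 16.35
ee_pos: [0.4528, -0.0657, 0.2508]
eef_rot: [0.21, 3.127, 0.009]
force: [0.1, 0.0, -0.2]
grip_width: 0.0429
```

Run:
```python
from h import *
c,st=snap("wrist","w12.png",None,1.4); print(st["ee_pos"])
snap("scene","sc12.png",(200,150,360,270),5);snap("top","top12.png",(60,130,380,330),2.5)
```

```text
[ 0.45278933 -0.06571707  0.25076792]
```

View pics/w12.png

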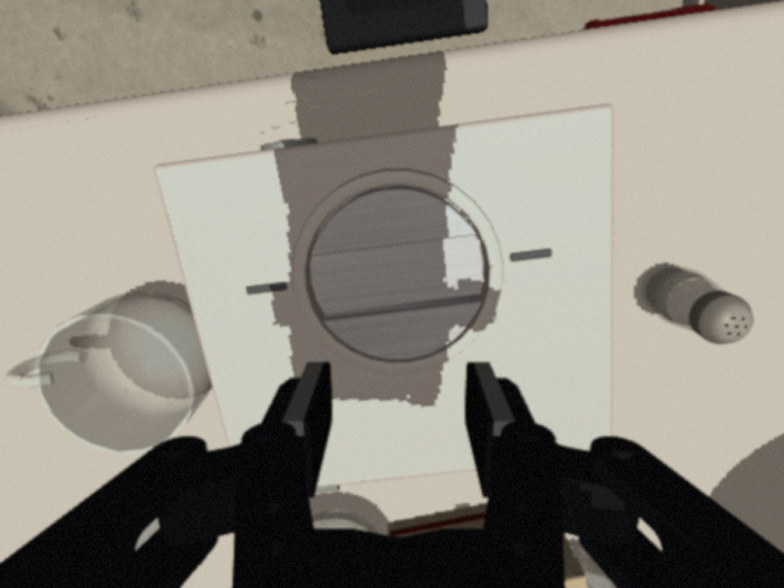

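View pics/sc12.png

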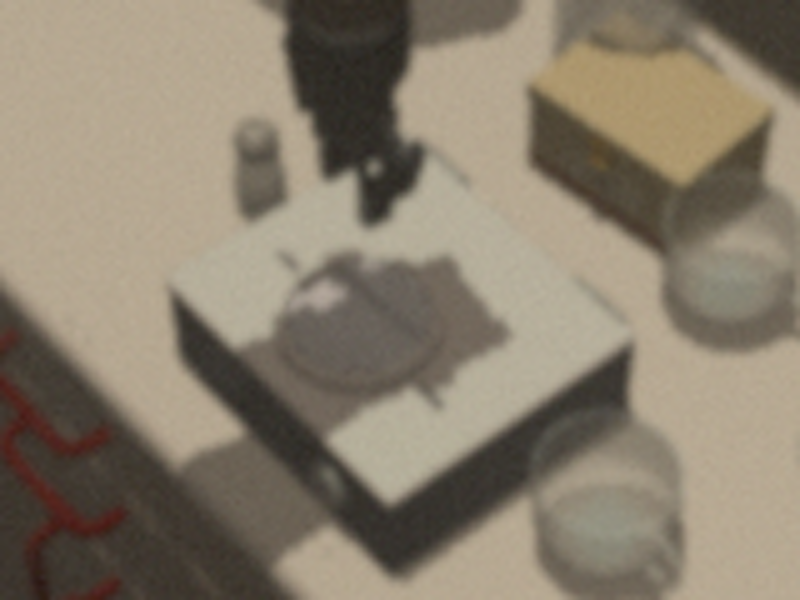

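View pics/top12.png

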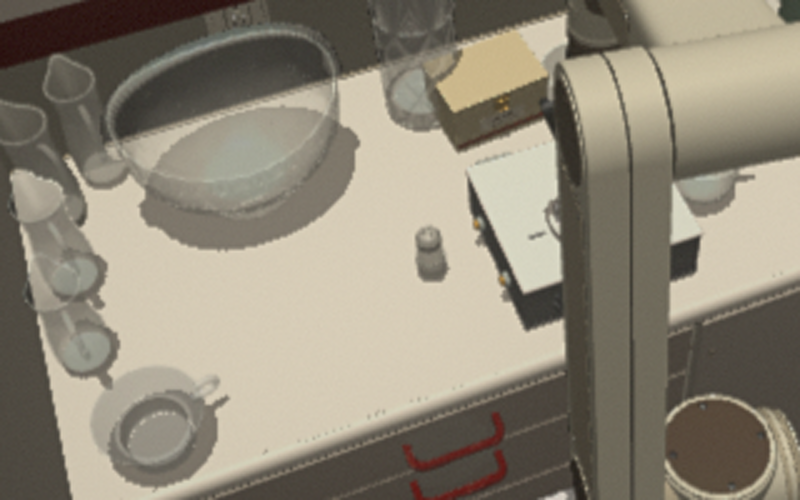

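Run:
```python
from h import *
st=status.read_state();c=cams.camera("wrist");W=lambda x,y:(x/1.4,y/1.4)
def l(a,b,z):
    A=onz(c,W(*a),z,st);B=onz(c,W(*b),z,st);q=B-A;q=q if q[1]<0 else -q
    print("cw", np.arctan2(-q[1],q[0]))
l((312,255),(478,236),.1155); l((325,319),(484,299),.1155); l((247,290),(551,253),.1); l((157,166),(611,106),.0985)
```

```text
cw 1.5899192631460628
cw 1.5744269027516875
cw 1.5810628711716355
cw 1.579072065912104
```

Slot, bars and cover edge agree within about 0.01 rad, the cover is shut and the hand is clear, so I'm handing in.

Run:
```python
from workcell import ticket
print(ticket.job_done())
```

```text
the job is handed in; nothing more can be done
None
```

The cover is shut and the fastener is turned clockwise to its stop, so the cover is locked. I handed the job in after about 16.5 s.

- **Cover:** I pushed it down with closed fingertips at the free front-left corner. The fingertips stopped at 98.4 mm above the worktop (98.5 mm expected when shut) at about 10 N.
- **Fastener:** I turned it with both fingertips in the slot. Partway through, joint 6 reached its range limit: it read 3.1415 against a stated 3.14, and I can't tell whether that counts against the range rule. At that point the dial was about 0.15 rad short. I backed off, lifted out, gave the hand half a turn, set the fingertips back in the slot and finished the turn. At the stop the moment rose from about 0.12 to 0.79 N m.
- **Force on the box:** The fingertips pressed on the slot floor at up to about 12.5 N for a moment. I eased that off straight away.
- **Last checks:** In the last wrist picture the slot (1.574 to 1.590 rad) lines up with the raised bars (1.581) and the cover's edge (1.579). The hand was about 13 cm clear of the box. The mug, shaker and cup looked upright and in place by eye. I didn't check the stemmed glass at the right in the last pictures.

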